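# Find the rocking cover of the settling trap and open it

## Task

Three of the four covers in the top of the settling-trap box are bedded tight and one is the inspection hatch: press the covers on their black thumb pads to find the one that rocks, then push its raised far edge over towards the robot until the cover stands open, nearly upright against its stop. Only touch, press and push with the fingertips; leave the loose things lying where they are, and finish with the hand clear.

Things in the scene. Friction and masses are not known exactly. Their poses are not given: they have to be found in the camera images.
- trap_box: fixed grey steel box, 155 (x) by 324 (y) by 78 mm high; four identical aluminium covers in a row along y lie flush in its top. Origin: underside, below the middle of the row; x from the near (robot) side to the far side, y left along the row, z up; turned up to 15 degrees. 20 mm rails near and far, 4 mm partitions between covers. An 80 mm side shelf of equal height on its left end holds two loose things.
- cover_1 (a joint): leftmost (y = +114 mm in the box's frame) cover, 110 (x) by 70 (y) by 8 mm, pivoted about y at its middle (box frame x = 0, z = 74 mm). rad: 0 shut (start), grows as the near edge sinks and the far edge rises; stop at 1.4. Three covers lie on hidden packing and give under 0.04 when pressed; one, unseen and different each run, turns with about 1 N on its pad and stays where left. The far edge cannot sink.
- cover_1_pad (a point): middle of the black round thumb pad (22 mm across, flat) on top of the leftmost (y = +114 mm in the box's frame) cover, 36 mm to the near side of its pivot pin; moves with the cover.
- cover_1_far (a point): middle of the far edge of the leftmost (y = +114 mm in the box's frame) cover, on its top face, 55 mm beyond its pivot pin; moves with the cover.
- cover_2 (a joint): second from the left (y = +38 mm) cover, 110 (x) by 70 (y) by 8 mm, pivoted about y at its middle (box frame x = 0, z = 74 mm). rad: 0 shut (start), grows as the near edge sinks and the far edge rises; stop at 1.4. Three covers lie on hidden packing and give under 0.04 when pressed; one, unseen and different each run, turns with about 1 N on its pad and stays where left. The far edge cannot sink.
- cover_2_pad (a point): middle of the black round thumb pad (22 mm across, flat) on top of the second from the left (y = +38 mm) cover, 36 mm to the near side of its pivot pin; moves with the cover.
- cover_2_far (a point): middle of the far edge of the second from the left (y = +38 mm) cover, on its top face, 55 mm beyond its pivot pin; moves with the cover.
- cover_3 (a joint): third from the left (y = -38 mm) cover, 110 (x) by 70 (y) by 8 mm, pivoted about y at its middle (box frame x = 0, z = 74 mm). rad: 0 shut (start), grows as the near edge sinks and the far edge rises; stop at 1.4. Three covers lie on hidden packing and give under 0.04 when pressed; one, unseen and different each run, turns with about 1 N on its pad and stays where left. The far edge cannot sink.
- cover_3_pad (a point): middle of the black round thumb pad (22 mm across, flat) on top of the third from the left (y = -38 mm) cover, 36 mm to the near side of its pivot pin; moves with the cover.
- cover_3_far (a point): middle of the far edge of the third from the left (y = -38 mm) cover, on its top face, 55 mm beyond its pivot pin; moves with the cover.
- cover_4 (a joint): rightmost (y = -114 mm) cover, 110 (x) by 70 (y) by 8 mm, pivoted about y at its middle (box frame x = 0, z = 74 mm). rad: 0 shut (start), grows as the near edge sinks and the far edge rises; stop at 1.4. Three covers lie on hidden packing and give under 0.04 when pressed; one, unseen and different each run, turns with about 1 N on its pad and stays where left. The far edge cannot sink.
- cover_4_pad (a point): middle of the black round thumb pad (22 mm across, flat) on top of the rightmost (y = -114 mm) cover, 36 mm to the near side of its pivot pin; moves with the cover.
- cover_4_far (a point): middle of the far edge of the rightmost (y = -114 mm) cover, on its top face, 55 mm beyond its pivot pin; moves with the cover.
- felt_wheel: cream felt wheel, 60 mm across, 25 mm high, a bystander on the box's side shelf; origin at the centre of its underside.
- sample_tile_2: grey granite sample tile, 56 by 56 by 10 mm, a bystander on the box's side shelf; origin at the centre of its underside.
- wedge_1: beech wedge, 30 by 75 by 22 mm, a bystander on the table beyond the box; origin at the centre of its underside.
- wedge_2: beech wedge, 30 by 81 by 22 mm, a bystander at the back of the table; origin at the centre of its underside.
- whetstone: dark dressing stone, 48 by 150 by 24 mm, a bystander at the back left of the table; origin at the centre of its underside.

How it is judged (in metres and radians):
On the way, in this order (a step that is already met when the one before it is completed fails the run):
1. one cover, and only one, has been rocked by pressing it (((value of joint cover_1 above 0.15 rad and value of joint each of cover_2, cover_3, cover_4 below 0.1 rad) or (value of joint cover_2 above 0.15 rad and value of joint each of cover_1, cover_3, cover_4 below 0.1 rad) or (value of joint cover_3 above 0.15 rad and value of joint each of cover_1, cover_2, cover_4 below 0.1 rad) or (value of joint cover_4 above 0.15 rad and value of joint each of cover_1, cover_2, cover_3 below 0.1 rad))).
2. that cover has been pushed open, nearly upright (((value of joint cover_1 above 1.2 rad and value of joint each of cover_2, cover_3, cover_4 below 0.1 rad) or (value of joint cover_2 above 1.2 rad and value of joint each of cover_1, cover_3, cover_4 below 0.1 rad) or (value of joint cover_3 above 1.2 rad and value of joint each of cover_1, cover_2, cover_4 below 0.1 rad) or (value of joint cover_4 above 1.2 rad and value of joint each of cover_1, cover_2, cover_3 below 0.1 rad))), for 0.2 s.
At the end, for the whole second after the job is handed in: one cover stands open at 1.2 rad or more (its stop is at 1.4) and is at rest; the other three are shut (below 0.1 rad) (((value of joint cover_1 above 1.2 rad and value of joint each of cover_2, cover_3, cover_4 below 0.1 rad) or (value of joint cover_2 above 1.2 rad and value of joint each of cover_1, cover_3, cover_4 below 0.1 rad) or (value of joint cover_3 above 1.2 rad and value of joint each of cover_1, cover_2, cover_4 below 0.1 rad) or (value of joint cover_4 above 1.2 rad and value of joint each of cover_1, cover_2, cover_3 below 0.1 rad)) and (value of joint cover_1 below 0.1 rad or velocity of joint cover_1 between -0.05 and 0.05 rad/s) and (value of joint cover_2 below 0.1 rad or velocity of joint cover_2 between -0.05 and 0.05 rad/s) and (value of joint cover_3 below 0.1 rad or velocity of joint cover_3 between -0.05 and 0.05 rad/s) and (value of joint cover_4 below 0.1 rad or velocity of joint cover_4 between -0.05 and 0.05 rad/s)); the robot touches nothing.
It fails at once if a loose thing was moved or lifted by more than 20 mm (distance of any of felt_wheel, sample_tile_2, wedge_1, wedge_2, whetstone from where it was at the start of the episode above 0.02 m).
It also fails if it takes over 45 s, if anything falls off the work surface, if the arm or the gripper's body presses on something with over 40 N, if the wrist force passes 120 N, or if a joint passes its speed limit or range.

## Robot

A 6-joint arm with a two-finger parallel gripper is mounted at the origin on a cart in front of the work surface, level with it; the furniture and walls round the work are solid. World frame = base frame: x ahead of the robot, y to its left, z up, the work surface at z = 0. Lengths are in mm, angles in rad, forces in N, time in s.
With the tool pointing down it reaches from about 425 to 950 mm from the base axis. Payload 14.7 kg.
Tool frame: the origin (TCP) lies on the centre line of the jaws, within the pads' length; the fingertips stand 14 mm ahead of it and the grasp point (between the pads) lies 5 mm behind it; z points along the fingers, y is the line along which they close (so a half turn about z gives the same grasp; the last joint's range is limited). The gripper opens to 85 mm and grips with 20 to 120 N. Pads are 22 mm wide; open, the fingers measure 114 mm over their backs; the gripper's body (76 mm by 85 mm) begins 54 mm behind the grasp point. The pads swing forward as they close: fully open they stand 13 mm farther back than shut.
Start: joints at [-1.317, 0.48, 1.596, -0, 1.065, -0.047], TCP at [192.601, -620.804, 245.297] pointing down, gripper open.
Joint ranges: [-2.75, 2.75], [-0.82, 2.05], [0.23, 2.67], [-1.56, 4.7], [0.09, 2.69], [-2.92, 2.92]. Speed limits (rad/s): [1.89, 1.89, 2.39, 3.01, 3.01, 3.01].

## Interface

Orientations are given as a unit quaternion [w, x, y, z].
In Python, from bench import env, cams gives the robot as it stands.
- The arm moves only by the shell command python3 -m inch 'ROWS' [OPENING] [FORCE]. ROWS is JSON, a list of rows, each a list of 4 numbers: the shift along the tool's x, y, z in mm, then the turn about the tool's z in rad. In form: [[tx, ty, tz, roll], ...]. A call has 1 to 8 rows; each row is the pose to reach, as a shift and turn from the pose commanded when the call began, along the tool's axes at that moment; what a row does not reach only later rows make up. A row lasts 1/12 s, in which the tool goes at most 41.7 mm and 7.16 degrees, less where a joint would pass 70% of its speed; a pose out of reach is approached as far as the arm can. A call with a gripper value outside its range is refused whole. OPENING is the opening, from -1 (shut) to 1 (fully open), set as the call begins (- or left out, the last holds). The fingers move at their own pace and stop on an object; FORCE is the grip in N (left out, the last holds). Time passes only in rows, so rows that repeat a pose let the fingers close. It gives the time, the measured TCP pose, the force, the opening and the grip force at its end, in the units of the state.
- env.sense(): the state, without advancing time (a new reading comes with each control period).
- cams.capture(name): name is "scene" or "side" or "wrist"; returns (picture, depth): 400x640x3 uint8, blue, green, red; 400x640 float32, mm along the optical axis (not along the pixel's ray), 0 where there is no reading.
- cams.camera_params(name): a dict with "intrinsics" (3x3 intrinsics, pixels), "R" (3x3) and "t" (3): a world point X has camera coordinates R X + t. Camera axes: x right, y down, z forward; pixel columns grow to the right and rows downward; lengths in mm; the calibration is good to about 2 mm. A picture is of the moment at which its call begins: read the wrist's pose just before it. camera_params takes no time and is no camera call; for the wrist camera it gives the pose at the moment of the call.
- env.close_job(): hands the job in; it is judged then, once.
The state is a dict: "time_s": time; "joint_pos": joint angles; "qvel": joint speeds; "joint_efforts": joint torques, N m; "tool_pos": TCP position; "eef_rot": TCP orientation; "force": force on the tool from outside, world axes, zero at the start; "moment": the same for the moment, N m; "width": finger opening in mm; "grip_force": force on a finger pad.
Only numpy, scipy, OpenCV 4.12 (cv2) and the standard library are available. Lean on these libraries where they do the work, as an engineer would, in place of code of your own. Each camera call takes 0.05 s, during which the arm holds its last target. There are 200 camera calls.

## Working session

There is one attempt and no reset: what is moved stays moved. The work goes in short steps, Python scripts to look and compute and a shell command to move; the robot and the scene stay as the last step left them, time stands still between calls to the robot, and variables do not carry over. Pictures are saved under pics/ and viewed, at most 10 in all, crops included, and the job is handed in when it is done.

```bash
ls; mkdir -p pics; python3 - <<'E'
from bench import env,cams
import cv2
s=env.sense();print({k:s[k] for k in('time_s','tool_pos','eef_rot','force','width')})
p,d=cams.capture('scene');cv2.imwrite('pics/a.png',p)
import numpy as np;np.save('a_d.npy',d)
for n in('scene','side'):print(cams.camera_params(n))
E
```

```text
pics
{'time_s': 0.0, 'tool_pos': array([ 192.48485339, -620.43679651,  244.66444789]), 'eef_rot': array([-6.13807039e-04,  9.88714311e-01,  1.49811987e-01, -6.25101261e-05]), 'force': array([-0.11511852, -0.19993095,  0.18236044]), 'width': 85.69914895248094}
{'intrinsics': array([[421.26044225,   0.        , 316.87354305],
       [  0.        , 421.26044225, 189.09763469],
       [  0.        ,   0.        ,   1.        ]]), 'R': array([[-0.79953706, -0.60056729,  0.00770832],
       [-0.45409292,  0.59603559, -0.66222443],
       [ 0.3931159 , -0.53297327, -0.7492659 ]]), 't': array([538.82340329, 300.37130965, 747.54928146])}
{'intrinsics': array([[504.97528024,   0.        , 317.53219053],
       [  0.        , 504.97528024, 192.68835568],
       [  0.        ,   0.        ,   1.        ]]), 'R': array([[ 9.99432670e-01, -3.36781388e-02, -3.49114455e-04],
       [-2.20666986e-02, -6.46950240e-01, -7.62212863e-01],
       [ 2.54440509e-02,  7.61788140e-01, -6.47326370e-01]]), 't': array([-650.85729311,  128.1838029 , 1122.08110305])}
```

View pics/a.png

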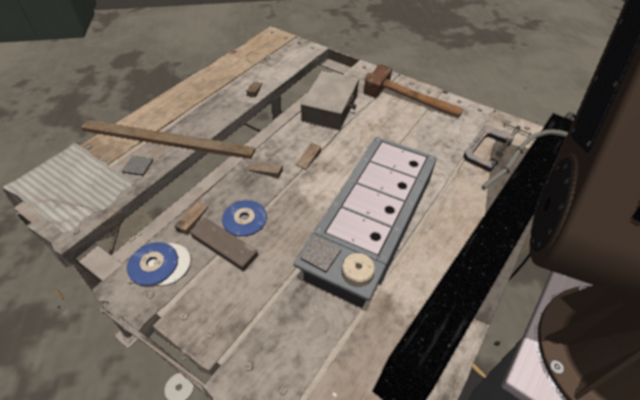

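The scene view shows the box with four pale covers. The black pads are at about (376,237), (389,210), (402,185) and (413,163), and the shelf with the felt wheel and tile is at (340,260).

```bash
cat > h.py <<'E'
import numpy as np,cv2
from bench import env,cams
def ray(P,uv,z):
    R,t,K=np.array(P['R']),np.array(P['t']),np.array(P['intrinsics'])
    d=R.T@np.linalg.inv(K)@np.array([uv[0],uv[1],1.]);o=-R.T@t
    return o+d*(z-o[2])/d[2]
def proj(P,X):
    x=P['intrinsics']@(P['R']@np.array(X)+P['t']);return x[:2]/x[2]
E
python3 - <<'E'
from h import *
G=[(376,237),(389,210),(402,185),(413,163)]
P0=cams.camera_params('scene');guess=[ray(P0,g,78) for g in G]
res=[]
for n in('scene','side'):
    P=cams.camera_params(n);p,_=cams.capture(n);cv2.imwrite(f'pics/b_{n}.png',p)
    g=255-cv2.cvtColor(p,cv2.COLOR_BGR2GRAY).astype(float)
    out=[]
    for X in guess:
        u,v=np.round(proj(P,X)).astype(int);r=8
        w=g[v-r:v+r+1,u-r:u+r+1]
        m=(w>170).astype(np.uint8)
        k,l,st,c=cv2.connectedComponentsWithStats(m)
        i=1+np.argmin([np.hypot(*(cc-r)) for cc in c[1:]]) if k>1 else 0
        q=c[i]+[u-r,v-r];out.append(ray(P,q,78));print(n,(u,v),q.round(1),st[i,4],out[-1].round(1))
    out=np.array(out);a=out[0]-out[3];yaw=np.arctan2(-a[0],a[1])
    print('yaw',np.degrees(yaw),'len',np.linalg.norm(a),'mean',out.mean(0))
E
```

```text
scene (np.int64(376), np.int64(237)) [375.1 236.2] 52 [464.2  90.7  78. ]
scene (np.int64(389), np.int64(210)) [389.2 209.5] 44 [476.3  16.1  78. ]
scene (np.int64(402), np.int64(185)) [401.8 185.2] 36 [489. -59.  78.]
scene (np.int64(413), np.int64(163)) [413.1 163.3] 29 [ 501.4 -133.5   78. ]
yaw 9.414712824244916 len 227.22512219244786 mean [482.71473784 -21.40395631  78.        ]
side (np.int64(233), np.int64(192)) [235.  193.6] 41 [466.1  87.3  78. ]
side (np.int64(237), np.int64(214)) [237.4 215.7] 47 [478.1  12.9  78. ]
side (np.int64(240), np.int64(240)) [240.5 240.8] 58 [491. -63.  78.]
side (np.int64(243), np.int64(267)) [243.6 268.2] 67 [ 503.2 -137.4   78. ]
yaw 9.368194620137754 len 227.70818711702432 mean [484.57702078 -25.0501629   78.        ]
```

View pics/b_side.png

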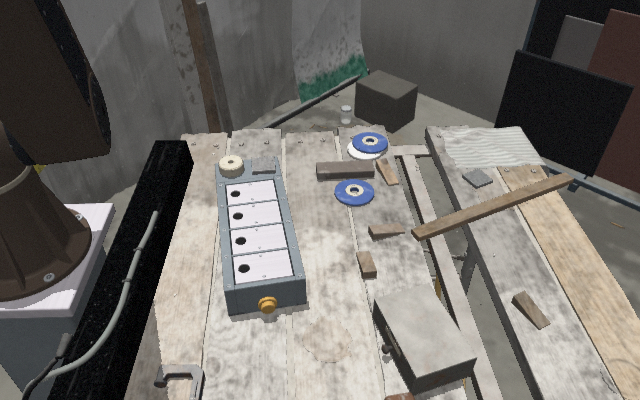

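The side view confirms the layout. Box yaw is about 9.4°, the pads are within 4 mm of each other between the two views, and the wedges and stone are well beyond the far side. Next: close the fingers and travel towards pad 4.

```bash
python3 -m inch '[[40,-33,10,0],[80,-66,30,0],[120,-100,50,0],[150,-125,60,0],[180,-150,70,0],[220,-186,80,0],[220,-186,80,0],[220,-186,80,0]]' -1 20; python3 -m inch '[[30,-25,0,0.02],[60,-50,0,0.04],[90,-75,0,0.07],[120,-100,0,0.1],[150,-125,0,0.12],[185,-155,0,0.137],[219,-186,0,0.137],[219,-186,0,0.137]]'
```

```text
time_s: 0.82
tool_pos: [348.7, -372.5, 163.8]
eef_rot: [-0.002, 0.989, 0.151, -0.001]
force: [0.2, 1.0, -0.8]
width: 0.1
grip_force: 0.0
time_s: 1.48
tool_pos: [504.2, -131.3, 165.4]
eef_rot: [-0.0, 0.997, 0.083, 0.001]
force: [0.3, 0.2, -0.2]
width: 0.1
grip_force: 0.0
```

```bash
python3 -m inch '[[0,0,30,0],[0,0,60,0],[0,0,68,0],[0,0,70,0],[0,0,72,0],[0,0,74,0],[0,0,75,0],[0,0,75,0]]'
```

```text
time_s: 2.15
tool_pos: [502.2, -135.9, 91.2]
eef_rot: [0.0, 0.997, 0.082, 0.001]
force: [0.0, 0.0, 0.6]
width: -0.3
grip_force: 0.3
```

```bash
python3 -m inch '[[0,0,1,0],[0,0,2,0],[0,0,3,0],[0,0,3,0]]'
```

```text
time_s: 2.48
tool_pos: [501.8, -135.5, 87.3]
eef_rot: [0.0, 0.997, 0.082, 0.0]
force: [0.6, -0.1, 0.9]
width: 0.0
grip_force: 0.7
```

```bash
python3 -m inch '[[0,0,1.5,0],[0,0,3,0],[0,0,4.5,0],[0,0,4.5,0]]'
```

```text
time_s: 2.82
tool_pos: [501.5, -135.4, 82.4]
eef_rot: [-0.0, 0.997, 0.082, -0.0]
force: [0.7, -0.4, 0.3]
width: 0.7
grip_force: 0.1
```

```bash
python3 -m inch '[[0,0,2,0],[0,0,4,0],[0,0,6,0],[0,0,6,0],[0,0,6,0]]'; python3 -m inch '[[0,0,-20,0],[0,0,-50,0],[0,0,-80,0],[0,0,-80,0]]'; python3 - <<'E'
from h import *
p,_=cams.capture('side');cv2.imwrite('pics/c.png',cv2.resize(p[120:340,150:380],None,fx=2.5,fy=2.5))
E
```

```text
time_s: 3.23
tool_pos: [501.4, -135.4, 76.5]
eef_rot: [-0.0, 0.997, 0.082, -0.0]
force: [0.1, 0.9, 0.0]
width: -0.1
grip_force: 0.0
time_s: 3.57
tool_pos: [503.9, -136.2, 161.4]
eef_rot: [0.001, 0.997, 0.082, 0.003]
force: [1.6, -0.2, 1.6]
width: -0.1
grip_force: 0.0
```

View pics/c.png

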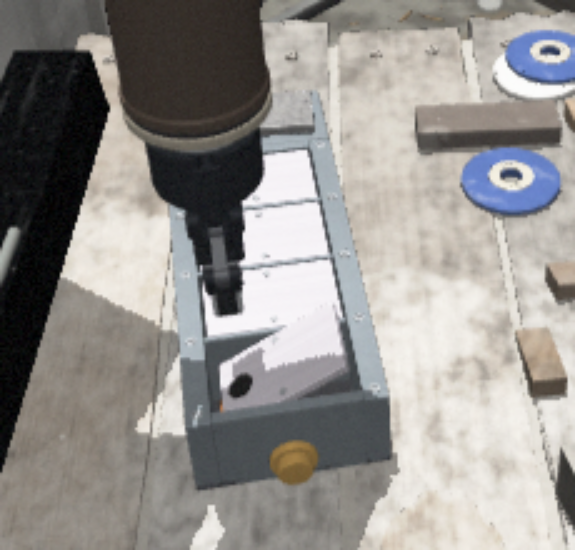

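The crop shows the rightmost cover rocked to about 0.5 rad, with its raised far edge at crop pixel (340,340). The other covers are shut. Next: go beyond the far edge and down.

```bash
python3 -m inch '[[35,0,0,0],[70,0,0,0],[100,0,0,0],[110,0,0,0],[110,0,0,0],[110,0,25,0],[110,0,54,0],[110,0,54,0]]'
```

```text
time_s: 4.28
tool_pos: [605.8, -116.8, 97.9]
eef_rot: [-0.001, 0.997, 0.082, -0.004]
force: [-1.1, 1.0, -1.0]
width: -0.1
grip_force: 0.0
```

```bash
python3 -m inch '[[-6,0,0,0],[-12,0,0,0],[-17,0,-2,0],[-22,0,-5,0],[-27,0,-8,0],[-32,0,-11,0],[-36,0,-14,0],[-40,0,-17,0]]'; python3 -m inch '[[-3,0,-2,0],[-6,0,-3,0],[-9,0,-3,0],[-9,0,-3,0]]'
```

```text
time_s: 4.95
tool_pos: [570.4, -124.4, 121.3]
eef_rot: [0.0, 0.997, 0.082, 0.001]
force: [0.9, 0.3, -0.4]
width: -0.4
grip_force: 0.4
time_s: 5.28
tool_pos: [561.6, -125.6, 122.9]
eef_rot: [0.0, 0.997, 0.082, 0.0]
force: [1.7, -0.0, 0.7]
width: 0.4
grip_force: 0.1
```

```bash
python3 -m inch '[[-1,0,0,0],[-2,0,0,0],[-2,0,0,0]]'; python3 -m inch '[[-1,0,0,0],[-2,0,0,0],[-2,0,0,0]]'; python3 - <<'E'
from h import *
p,_=cams.capture('side');cv2.imwrite('pics/d.png',cv2.resize(p[120:340,150:380],None,fx=2.5,fy=2.5))
E
```

```text
time_s: 5.53
tool_pos: [561.2, -125.7, 122.9]
eef_rot: [0.0, 0.997, 0.082, 0.001]
force: [8.1, 2.4, 0.6]
width: -0.1
grip_force: 4.2
time_s: 5.78
tool_pos: [560.9, -125.9, 123.1]
eef_rot: [0.0, 0.997, 0.082, 0.003]
force: [17.5, 7.4, -5.9]
width: 0.0
grip_force: 9.3
```

View pics/d.png

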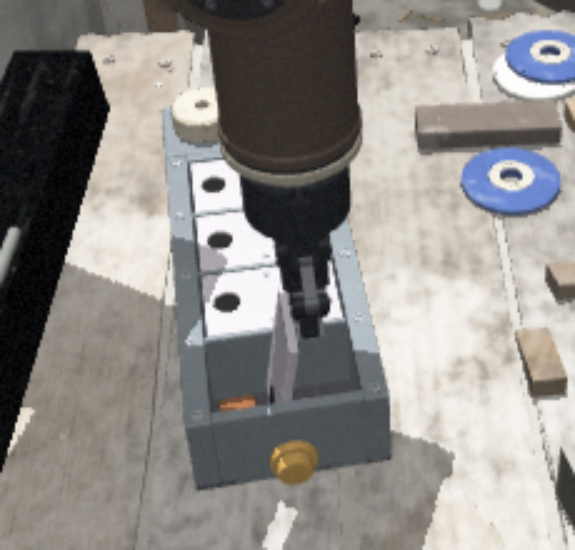

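The crop shows the cover upright against its stop at (285,350), with the fingertip at (310,320) pressing on it; the force has risen to about 17 N. The other three covers are shut. Next: back off away from the cover, then lift.

```bash
python3 -m inch '[[4,0,0,0],[10,0,0,0],[20,0,0,0],[30,0,0,0],[40,0,-15,0],[40,0,-45,0],[40,0,-80,0],[40,0,-110,0]]'; python3 -m inch '[[10,0,-5,0],[10,0,-5,0],[10,0,-5,0],[10,0,-5,0],[10,0,-5,0]]';python3 - <<'E'
from h import *
p,_=cams.capture('side');cv2.imwrite('pics/e.png',cv2.resize(p[120:340,150:380],None,fx=2.5,fy=2.5))
E
```

```text
time_s: 6.5
tool_pos: [598.1, -119.4, 234.2]
eef_rot: [-0.0, 0.997, 0.082, -0.0]
force: [0.2, -1.1, 0.1]
width: 0.3
grip_force: 0.0
time_s: 6.92
tool_pos: [606.3, -117.8, 236.2]
eef_rot: [-0.0, 0.997, 0.082, -0.001]
force: [-0.9, -0.4, -0.1]
width: -0.2
grip_force: 0.0
```

View pics/e.png

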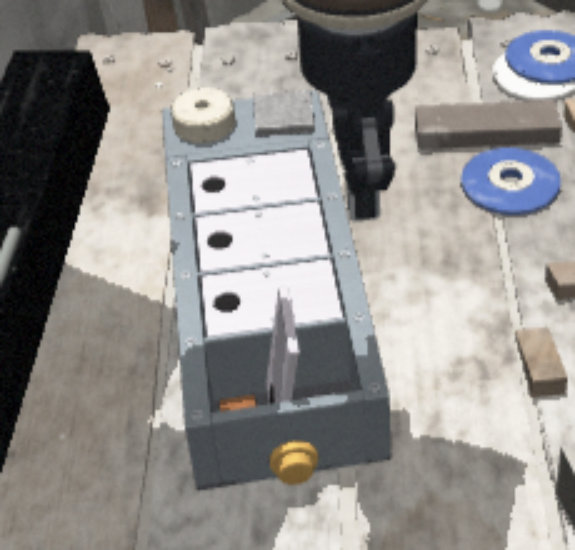

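The cover stands upright at (285,350), the other three are shut, the loose things are where they were, and the hand is clear.

```bash
python3 -c "
from bench import env
print(env.close_job())"
```

```text
the job is handed in; nothing more can be done
None
```

The rightmost cover (cover_4) was the inspection hatch: it rocked under about 1 N and now stands open against its stop. The other three covers are shut, the hand is clear, and the job is handed in; no verdict was returned.

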